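# Tip a tray stack into the loading nest and flip the stop down behind it

## Robot

A 7-joint arm with a two-finger parallel gripper is mounted at the origin on a cart in front of the work surface, level with it; the furniture and walls round the work are solid. World frame = base frame: x ahead of the robot, y to its left, z up, the work surface at z = 0. Lengths are in m, angles in rad, forces in N, time in s.
With the tool pointing down it reaches from about 0.4 to 0.85 m from the base axis. Payload 4.5 kg.
Tool frame: the origin (TCP) lies at the very end of the fingers, on their centre line; the grasp point (between the pads) lies 19 mm behind it; y points along the fingers, z is the direction in which the jaws open and shut, and the axes are right-handed (so a half turn about y gives the same grasp; the last joint's range is limited). The gripper opens to 88 mm and grips with 3 to 60 N. Pads are 18 mm wide; open, the fingers measure 123 mm over their backs; the gripper's body (75 mm by 187 mm) begins 45 mm behind the grasp point.
Start: joints at [1.261, 0.689, -0.195, 1.565, 0.157, 0.902, -0.215], TCP at [0.211, -0.588, 0.239] pointing down, gripper open.
Joint ranges: [-3.01, 3.01], [-0.46, 2.08], [-1.47, 1.51], [0.13, 2.56], [-1, 4.14], [0.04, 2.09], [-2.66, 2.66]. Speed limits (rad/s): [2.57, 2.57, 3.14, 3.14, 3.14, 3.14, 3.14].

## Interface

Orientations are given as a unit quaternion [w, x, y, z].
In Python, from station import manip gives the robot as it stands.
- The arm moves only by the tool carry_out, never from a script. Its argument "targets" is one flat list of numbers, 5 for each row, row after row: the shift along the tool's x, y, z in cm, then the turn about the tool's y in degrees, then the opening, from 0 (shut) to 1 (fully open). A call has 1 to 8 rows; each row shifts and turns the commanded pose from where the row before left it, along the tool's axes as they then stand; what a row does not reach is not made up. A row lasts 1/10 s, in which the tool goes at most 50 mm and 8.59 degrees, less where a joint would pass 70% of its speed; a pose out of reach is approached as far as the arm can. A call is refused whole if a number of a shift passes 5 or a number of a turn 8.59, either way. A call with a gripper value outside its range is refused whole. The fingers move at their own pace and stop on an object; the grip force is fixed at half the most. Time passes only in rows, so rows that do not move let the fingers close. It gives the time, the measured TCP pose, the force and the opening at its end, in the units of the state.
- manip.read_state(): the state, without advancing time (a new reading comes with each control period).
- manip.snapshot(name): name is "scene" or "top" or "wrist"; returns (picture, depth): 480x640x3 uint8, red, green, blue; 480x640 float32, m along the optical axis (not along the pixel's ray), 0 where there is no reading.
- manip.camera_model(name): a dict with "intrinsics" (3x3 intrinsics, pixels), "origin" and "orientation" of the camera in the world. Camera axes: x right, y up, looking along -z (the intrinsics and any distortion apply to the point x, -y, -z); pixel columns grow to the right and rows downward; lengths in m; the calibration is good to about 2 mm. A picture is of the moment at which its call begins: read the wrist's pose just before it. camera_model takes no time and is no camera call; for the wrist camera it gives the pose at the moment of the call.
- manip.sign_off(): hands the job in, once; it reports no verdict.
The state is a dict: "clock": time; "joint_positions": joint angles; "dq": joint speeds; "joint_torque": joint torques, N m; "tool_pos": TCP position; "tcp_rot": TCP orientation; "contact_force": force on the tool from outside, world axes, zero at the start; "torque": the same for the moment, N m; "finger_gap": opening from 0.0 (shut) to 1.0 (fully open).
Only numpy, scipy, OpenCV 4.12 (cv2) and the standard library are available. Lean on these libraries where they do the work, as an engineer would, in place of code of your own. Each camera call takes 0.05 s, during which the arm holds its last target. There are 200 camera calls.

## Task

The banded stack of trays stands on its end in the entry of the loading nest. Nothing needs gripping: with the fingertips push it over towards the end stop so that it lies flat in the channel with the open side of the trays up, push it fully home against the end stop, then push the red flip stop over until it lies fully down across the channel behind the stack. Do not pick the stack up, leave the other things on the bench alone, and finish clear of everything.

Things in the scene. Friction and masses are not known exactly. Their poses are not given: they have to be found in the camera images.
- nest: Aluminium loading nest fixed to the bench: plate 8 mm thick, 252 mm along y, with a channel 78 mm wide between two white guides (12 mm wide, tops 22 mm above the bench). Origin on the bench under mid-channel. +y runs along the channel out of the open entry (plate ends at y 126 mm, guides flare from y 84 mm); +x runs across it to the guide with the red flip stop, the side away from the robot.
- stop_face (a point): Middle of the inner face of the nest's upright end stop (98 mm wide, its top 52 mm above the bench): nest y = -106 mm, x = 0, 33 mm above the bench. The front end of the stack must come to rest against it. Same axes as the nest.
- stack_center (a point): Centre of the banded stack of beige trays, one solid bundle of 0.11 to 0.22 kg: 68 mm wide (its x), 118 mm long (its y), 50 mm thick (its z). Its z axis points out of the open side of the trays: at the start level, along nest +y, with the 118 mm upright, standing on the channel floor. Flat in the channel z points up and the centre is 33 mm above the bench; fully home it is at nest y = -47 mm.
- stack: The same stack; origin at the centre of the underside of the trays, 25 mm from stack_center, same axes. Leaned about 23 degrees towards the end stop, it falls over by itself.
- flip_stop (a joint): Hinge of the red flip stop, a bar 12 x 12 mm reaching 66 mm from its hinge: 0 = upright, negative = leaning outwards, away from the channel, where it rests at the start (-0.2 to -0.32); 1.57 = fully down, level across the channel behind the stack. Light hinge with a little drag: pushed inwards past upright, it falls down by itself.
- flip_stop_hinge (a point): On the axis of the flip stop's hinge: 30 mm above the bench, nest x = 62 mm, y = 22.5 mm; the axis runs along the channel. Once down, the bar fills nest y = 16.5 to 28.5 mm, 24 to 36 mm above the bench, 4.5 mm behind the tail of a stack that is fully home; a stack not home is in its way.
- flip_stop_end (a point): Middle of the free end of the red flip stop, 66 mm from its hinge (about 93 mm above the bench at the start).
- tray_count_1: Bystander: the taller of two counted tray stacks lying flat on the left half of the bench; origin at the centre of its underside. Leave it alone.
- tray_count_2: Bystander: the lower of the two counted tray stacks on the left half of the bench; origin at the centre of its underside. Leave it alone.
- bowl_nest_1: Bystander: a nest of white moulded bowls at the left; origin at the centre of its underside. Leave it alone.
- cup_nest_1: Bystander: a nest of oval milky cups near the front edge; origin at the centre of its underside. Leave it alone.
- marker_1: Bystander: a white felt marker with a blue cap, lying in the middle of the bench; origin at the centre of its underside. Leave it alone.
- oil: Bystander: a small squeeze bottle with a red cap, standing at the left of the bag sealer; origin at the centre of its underside. Leave it alone.

How it is judged:
By the outcome, as a careful person would: the job done as asked, in the order asked, and still so for the second after the job is handed in, with the robot touching nothing.
It also fails if it takes over 48 s, if anything falls off the work surface, if the arm or the gripper's body presses on something with over 40 N, if the wrist force passes 120 N, or if a joint passes its speed limit or range.

## Working session

There is one attempt and no reset: what is moved stays moved. The work goes in short steps, Python scripts to look and compute and a tool call to move; the robot and the scene stay as the last step left them, time stands still between calls to the robot, and variables do not carry over. Pictures are saved under pics/ and viewed, about 8 in all and at most 12, crops included, and the job is handed in when it is done.

Besides the shell and the picture viewer there is one more tool, called after ">>>" by a JSON object that holds its "method" and its "body". carry_out: Moves the arm, as the interface text tells. Its arguments: {"type":"object","properties":{"targets":{"type":"array"}},"required":["targets"]}

```bash
mkdir -p pics; ls; python3 - <<'E'
from station import manip
import cv2,numpy as np
s=manip.read_state();print(s)
for n in("scene","top"):
    p,d=manip.snapshot(n);cv2.imwrite(f"pics/{n}0.png",p[:,:,::-1]);np.savez(f"pics/{n}0.npz",p=p,d=d)
    print(n,manip.camera_model(n))
E
```

```text
pics
{'clock': 0.0, 'joint_positions': array([ 1.26082457,  0.68996253, -0.19450855,  1.56630113,  0.15729601,
        0.9024958 , -0.21511494]), 'dq': array([-0.00075961,  0.0007374 ,  0.00030451, -0.00043368,  0.00069387,
       -0.00045441,  0.00017757]), 'joint_torque': array([-9.96727358e-04, -5.27557003e+01, -1.26683716e+00, -1.53427488e+01,
       -5.24650142e-02,  6.46251719e-03,  1.78643813e-04]), 'tool_pos': array([ 0.21039765, -0.58787557,  0.23793471]), 'tcp_rot': array([ 0.12081181, -0.1211163 ,  0.69729238, -0.69607376]), 'contact_force': array([-0.65329835,  0.57854001, -0.76519024]), 'torque': array([0.00330723, 0.0140024 , 0.0281713 ]), 'finger_gap': 1.002238929101082}
scene {'intrinsics': array([[527.36746335,   0.        , 322.62910537],
       [  0.        , 527.36746335, 245.10708868],
       [  0.        ,   0.        ,   1.        ]]), 'origin': array([-0.31697308,  0.91376118,  0.73537035]), 'orientation': array([-0.27040512, -0.17665482,  0.49731535,  0.80520283])}
top {'intrinsics': array([[468.72672133,   0.        , 312.93154212],
       [  0.        , 468.72672133, 241.24367199],
       [  0.        ,   0.        ,   1.        ]]), 'origin': array([ 0.3673277 , -0.11580217,  1.10038398]), 'orientation': array([ 0.71144775,  0.04350866, -0.04539753, -0.69992011])}
```

View pics/scene0.png

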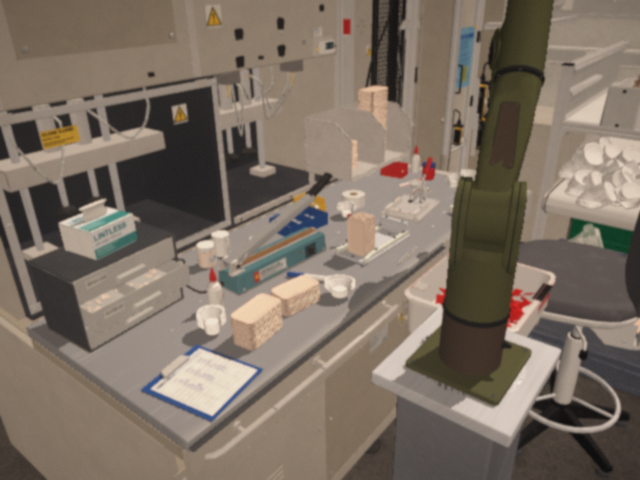

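View pics/top0.png

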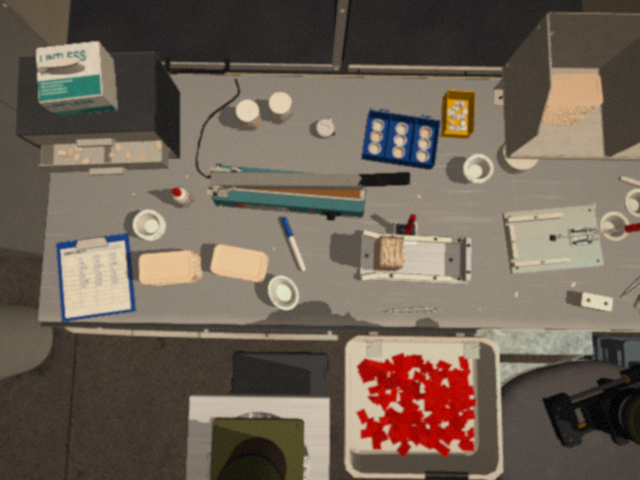

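The scene view shows the stack standing in the nest at about (361,232). In the top view the nest spans about (360–472, 230–283), with the stack at (391,252), the flip stop at (407,224) and the end stop at the right (466,258).

```bash
cat > h.py <<'E'
from station import manip
import cv2,numpy as np
from scipy.spatial.transform import Rotation as R
def rot(q): return R.from_quat(q,scalar_first=True).as_matrix()
def cloud(d,c):
    K=c["intrinsics"];v,u=np.mgrid[:480,:640]
    P=np.stack([(u-K[0,2])/K[0,0]*d,-(v-K[1,2])/K[1,1]*d,-d],-1)
    return P@rot(c["orientation"]).T+c["origin"]
def ray(u,v,z,c):
    K=c["intrinsics"];r=rot(c["orientation"])@[(u-K[0,2])/K[0,0],-(v-K[1,2])/K[1,1],-1]
    return c["origin"]+r*(z-c["origin"][2])/r[2]
def grab(n):
    c=manip.camera_model(n);p,d=manip.snapshot(n);return p,d,c,cloud(d,c)
E
python3 - <<'E'
from h import *
f=np.load("pics/top0.npz");p,d=f["p"],f["d"];c=manip.camera_model("top");W=cloud(d,c)
u0,v0,u1,v1=345,205,485,295
a=cv2.resize(p[v0:v1,u0:u1,::-1],None,fx=5.5,fy=5.5,interpolation=cv2.INTER_CUBIC)
cv2.imwrite("pics/crop.png",a)
sub=W[v0:v1,u0:u1]
np.set_printoptions(precision=0,suppress=True,linewidth=250)
print((sub[::4,::5,2]*1000).round().astype(int))
print("bench z",np.median(W[290:300,300:340,2]))
m=(sub[...,2]>.10)&(sub[...,2]<.15)
q=(sub[m][:,:2]*1000).astype(np.float32);print("stacktop",cv2.minAreaRect(q),np.median(sub[m][:,2])*1000)
hsv=cv2.cvtColor(p,cv2.COLOR_RGB2HSV)[v0:v1,u0:u1]
r=((hsv[...,0]<8)|(hsv[...,0]>172))&(hsv[...,1]>150)
print("red",(sub[r]*1000).min(0),(sub[r]*1000).max(0)); print((sub[r&(sub[...,2]>.07)]*1000).mean(0))
v,u=np.nonzero(r);print(u.min()+u0,u.max()+u0,v.min()+v0,v.max()+v0)
E
```

```text
[[  63   62   59   60    1    3    0   -1    5    5    2    1    4    4    3    0    2   -1    0    1    5    2    1    4   -1    3   -1    2]
 [  63   64   60   62   -2   -4   -1    3    2   -1    3    0   -2    2    1    0   -4    2   -1   -2    2    4    3   -1    3    3    1   -2]
 [  38   45   47   48    0   -3    3    2    4    0   -2    3    0    2    3    3   -2    0    2   -2    4   -1    1   -3    1    2    2    3]
 [  10   11   23   12    2    0    2    4    3    2   -2    0    1   94   93    0    0    1   -1    0    1    2    1    1   -1    0    0    0]
 [   3    0    1   -1   -3    0   -1   -3    3   -2    0    4    3   81   -3    1    1    3    3    3    3    4    0   -1    1    3    5   -2]
 [   3    1    2    2    2    3    0    4    3    1    7   14   14   65   12    0   -2    2    0    1    3    2   -4    1    0    4   -2    1]
 [   0    1   -4   -2    1    0    0    0    3   -1   11   32   44   45    6    1    1    2    1    1    1    1    1    3   -3    1    2    1]
 [   1    1   -2    3   24   24   22    5    3    1   10   21   32   32    9    0    1    0   -1   
[... 1724 characters left out ...]
  19   24   24   22    4    3   -3]
 [  -5    3    1   -2    3   -1   -3    0    0    3   -1    0    6    2    4   -4    1    2   -1    2    0    2   -1    2    2    3    0    0]
 [  -1    0   -1   -2    2    1    3   -1    3    0   -2   -1    1    1   -1    2   -1    2    0    2    0    3   -1    1   -2   -2    1    2]
 [   0    3    1    0    3    0    3    3   -1    4    1    1    2    0    2    2    2    0    0   -1    1    2    2   -2   -1    2    1    1]]
bench z 0.000458376480053202
stacktop ((471.716796875, -282.24896240234375), (49.79615020751953, 68.29132080078125), 88.08426666259766) 125.37181069936065
red [ 525. -345.   32.] [ 557. -327.   96.]
[ 548. -333.   87.]
405 415 215 233
```

View pics/crop.png

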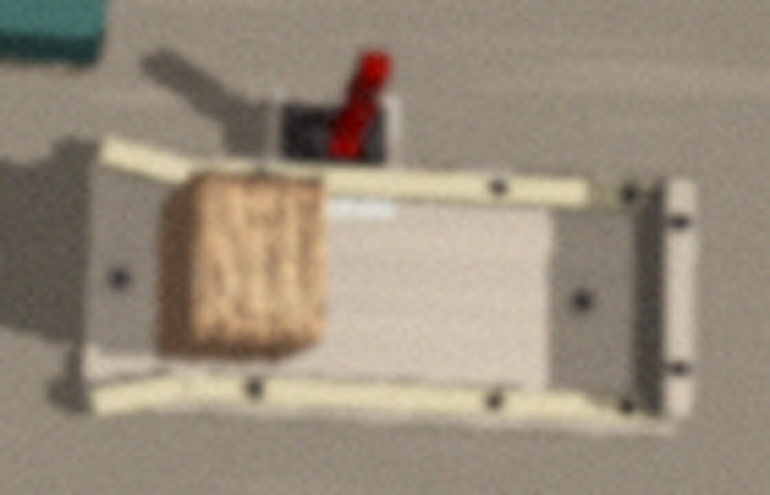

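The crop shows the stack's top face at crop (190–327, 175–355), the red flip stop at (345–385, 50–155), the cream guides along crop y≈185 and 395, and the end stop at crop x≈665–695.

```bash
python3 - <<'E'
from h import *
f=np.load("pics/top0.npz");p,d=f["p"],f["d"];c=manip.camera_model("top")
def C(x,y,z): return ray(345+(x+.5)/5.5-.5,205+(y+.5)/5.5-.5,z,c)*1000
def pr(n,*a): print(n,C(*a).round(1))
pr("end stop inner top",665,180,.052);pr("end stop inner bot",665,412,.052)
pr("end outer top",695,180,.052);pr("end outer bot",693,414,.052)
for x in (330,585): pr("guide+ inner/outer",x,201 if x<500 else 206,.022);pr("",x,170 if x<500 else 178,.022)
for x in (250,585): pr("guide- inner/outer",x,378 if x<500 else 392,.022);pr("",x,402 if x<500 else 416,.022)
pr("plate entry",92,170,.008);pr("plate entry",83,375,.008)
for q in((190,178),(327,175),(327,350),(190,357)):pr("stack",*q,.126)
E
```

```text
end stop inner top [ 514.6 -462.1   52. ]
end stop inner bot [ 419.5 -459.7   52. ]
end outer top [ 514.8 -474.4   52. ]
end outer bot [ 418.8 -471.1   52. ]
guide+ inner/outer [ 507.5 -330.3   22. ]
 [ 520.7 -330.4   22. ]
guide+ inner/outer [ 507.2 -437.9   22. ]
 [ 519.1 -438.2   22. ]
guide- inner/outer [ 432.3 -296.2   22. ]
 [ 422.3 -296.1   22. ]
guide- inner/outer [ 428.8 -436.3   22. ]
 [ 418.7 -436.1   22. ]
plate entry [ 521.  -231.3    8. ]
plate entry [ 433.3 -227.7    8. ]
stack [ 502.  -256.2  126. ]
stack [ 504.  -308.5  126. ]
stack [ 437.1 -308.   126. ]
stack [ 433.6 -256.1  126. ]
```

```bash
python3 - <<'E'
from h import *
f=np.load("pics/top0.npz");p,d=f["p"],f["d"];c=manip.camera_model("top");W=cloud(d,c)
np.set_printoptions(precision=3,suppress=True)
s=manip.read_state();print(s["tool_pos"],s["clock"]);print(rot(s["tcp_rot"]))
print("handle",W[179,[340,360,380,390,400,407]]);
m=(W[...,2]>.14)&(W[...,0]>.2)&(W[...,0]<.75)&(W[...,1]<-.05)&(W[...,1]>-.7)
print(W[m].min(0),W[m].max(0))
for z in(.1,.2,.3):print(z,(W[m&(W[...,2]>z)][:, :2].min(0) if (m&(W[...,2]>z)).any() else None))
E
```

```text
[ 0.21  -0.588  0.238] 0.1
[[-0.941 -0.001  0.337]
 [-0.337  0.001 -0.941]
 [ 0.    -1.    -0.002]]
handle [[ 0.612 -0.17   0.176]
 [ 0.61  -0.209  0.187]
 [ 0.606 -0.247  0.206]
 [ 0.603 -0.265  0.215]
 [ 0.602 -0.283  0.223]
 [ 0.6   -0.295  0.229]]
[ 0.2   -0.657  0.14 ] [ 0.75 -0.05  1.1 ]
0.1 [ 0.2   -0.657]
0.2 [ 0.2   -0.657]
0.3 [ 0.2   -0.657]
```

>>> {"method": "carry_out", "body": {"targets": [0,0,0,7,0,0,0,0,7,0,0,0,0,7,0]}}

```text
clock: 0.4
tool_pos: [0.2105, -0.5881, 0.2382]
tcp_rot: [-0.01, 0.01, 0.707, -0.707]
contact_force: [-0.1, -0.8, -0.8]
finger_gap: 0.752
```

```bash
cat >> h.py <<'E'
def go(x,y,z):
    s=manip.read_state();t=rot(s["tcp_rot"]);np.set_printoptions(precision=3,suppress=True)
    print("t",s["clock"],"pos",s["tool_pos"],"F",s["contact_force"],"gap",round(s["finger_gap"],2),"jaw deg",np.degrees(np.arctan2(t[1,2],t[0,2])))
    print("shift cm",t.T@(np.array([x,y,z])-s["tool_pos"])*100)
def nest(u,v): # nest mm -> world
    a=np.radians(-1.2);return np.array([.469+(u*np.cos(a)-v*np.sin(a))/1000,-.3553+(u*np.sin(a)+v*np.cos(a))/1000])
E
python3 -c "
from h import *
print(nest(0,130));go(*nest(0,130),.2)"
```

```text
[ 0.47172251 -0.22532851]
t 0.4 pos [ 0.211 -0.588  0.238] F [-0.085 -0.803 -0.775] gap 0.75 jaw deg -91.58907843536855
shift cm [-25.107   3.852 -36.982]
```

>>> {"method": "carry_out", "body": {"targets": [-2.5,0,-3.7,0,0,-2.5,0,-3.7,0,0,-2.5,0,-3.7,0,0,-2.5,0,-3.7,0,0,-2.5,0,-3.7,0,0,-2.5,0,-3.7,0,0,-2.5,0,-3.7,0,0,-2.5,0,-3.7,0,0]}}

```text
clock: 1.2
tool_pos: [0.418, -0.2954, 0.2385]
tcp_rot: [-0.008, 0.008, 0.707, -0.707]
contact_force: [-0.7, -1.3, 0.4]
finger_gap: 0.029
```

>>> {"method": "carry_out", "body": {"targets": [-2.5,0,-3.7,0,0,-2.5,0,-3.8,0,0,0,0,-1,0,0,0,0,0,0,0]}}

```text
clock: 1.6
tool_pos: [0.4696, -0.2108, 0.2384]
tcp_rot: [-0.007, 0.006, 0.707, -0.707]
contact_force: [-0.8, -0.3, 0.2]
finger_gap: 0.005
```

```bash
python3 -c "
from h import *
go(*nest(0,138),.1)
p,d,c,W=grab('wrist');cv2.imwrite('pics/w1.png',p[:,:,::-1])
np.savez('pics/w1.npz',p=p,d=d,W=W)"
```

```text
t 1.6 pos [ 0.47  -0.211  0.238] F [-0.804 -0.276  0.174] gap 0.01 jaw deg -91.02604003085355
shift cm [-0.256 13.837  0.665]
```

View pics/w1.png

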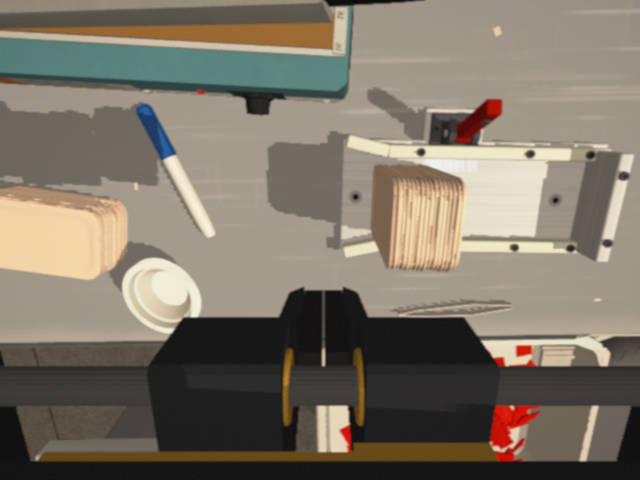

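The wrist view shows the stack upright at about (418,217) in the nest entry, the flip stop at (480,120) leaning outwards, and the fingers shut. Next is descending and pushing over.

>>> {"method": "carry_out", "body": {"targets": [-0.1,3.5,0.2,0,0,-0.1,3.5,0,0,0,0,3.5,0,0,0,0,3.3,0,0,0,0,0,0,0,0]}}

```text
clock: 2.15
tool_pos: [0.4674, -0.2166, 0.0974]
tcp_rot: [-0.012, 0.006, 0.708, -0.707]
contact_force: [-0.9, 0.8, 0.3]
finger_gap: 0.003
```

>>> {"method": "carry_out", "body": {"targets": [0,0,1,0,0,0,0,0.9,0,0,0,0,0.7,0,0,0,0,0.7,0,0,0,0,0.7,0,0,0,0,0.7,0,0]}}

```text
clock: 2.75
tool_pos: [0.4704, -0.2629, 0.1012]
tcp_rot: [0.008, -0.008, -0.707, 0.707]
contact_force: [0.4, 0.8, 1.2]
finger_gap: 0.003
```

```bash
cat >> h.py <<'E'
def stack(z0=.045):
    p,d,c,W=grab("top");sub=W[200:300,345:490];hsv=cv2.cvtColor(p,cv2.COLOR_RGB2HSV)[200:300,345:490]
    return p,sub,hsv
E
python3 - <<'E'
from h import *
go(*nest(0,138),.1)
p,d,c,W=grab('scene');cv2.imwrite('pics/s2.png',cv2.resize(p[150:300,270:480,::-1],None,fx=3.5,fy=3.5))
E
```

```text
t 2.75 pos [ 0.47  -0.263  0.101] F [0.429 0.838 1.21 ] gap 0.0 jaw deg -91.30139145799986
shift cm [-0.05   0.117 -4.562]
```

View pics/s2.png

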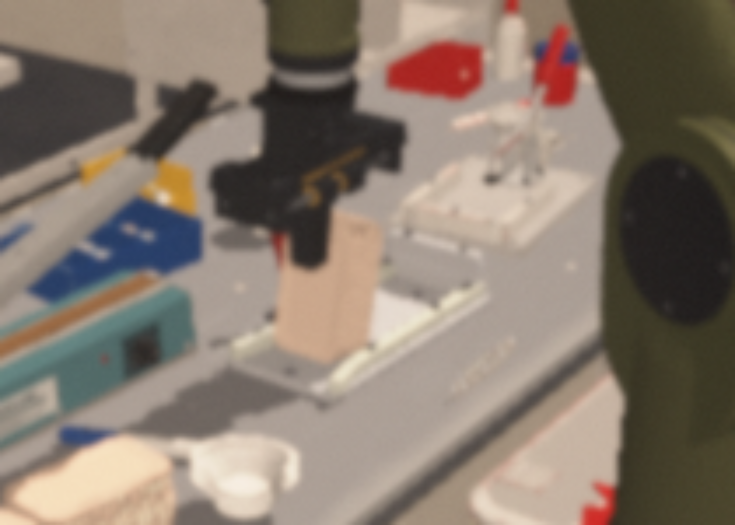

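The crop shows the fingers at (310,235) against the top of the stack, which has started to lean towards the end stop with its foot still in the entry. I'll keep going.

>>> {"method": "carry_out", "body": {"targets": [0,0,0.7,0,0,0,0,0.7,0,0,0,0,0.7,0,0,0,0,0.7,0,0,0,0,0.7,0,0,0,0,0,0,0,0,0,0,0,0,0,0,0,0,0]}}

```text
clock: 3.6
tool_pos: [0.4694, -0.2967, 0.1007]
tcp_rot: [-0.008, 0.008, 0.707, -0.707]
contact_force: [0.1, -0.1, 0.1]
finger_gap: 0.003
```

```bash
python3 - <<'E'
from h import *
go(*nest(0,138),.1)
p,d,c,W=grab('scene');cv2.imwrite('pics/s3.png',cv2.resize(p[150:300,270:480,::-1],None,fx=3.5,fy=3.5))
E
```

```text
t 3.6 pos [ 0.469 -0.297  0.101] F [ 0.083 -0.078  0.107] gap 0.0 jaw deg -91.26475081249163
shift cm [-0.072  0.071 -7.944]
```

View pics/s3.png

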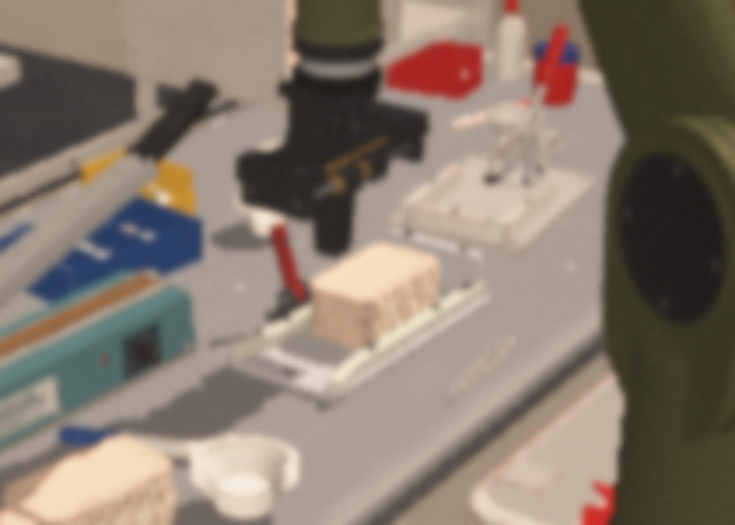

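The crop shows the stack lying flat in the channel at about (375,295), with its open side presumably up. The fingers are clear above it and the flip stop still leans out. Next I go down behind the tail and push.

>>> {"method": "carry_out", "body": {"targets": [0,0,-2.5,0,0,0,0.5,0,0,0,0,2.2,0,0,0,0,2.2,0,0,0,0,2,0,0,0,0,0,0,0,0]}}

```text
clock: 4.25
tool_pos: [0.4685, -0.2718, 0.0295]
tcp_rot: [-0.009, 0.006, 0.708, -0.706]
contact_force: [-0.7, 0.3, 0.4]
finger_gap: 0.003
```

```bash
python3 - <<'E'
from h import *
go(*nest(0,29.5),.032)
p,d,c,W=grab('scene')
m=np.zeros(W.shape[:2],bool);m[200:270,340:420]=1
hsv=cv2.cvtColor(p,cv2.COLOR_RGB2HSV)
m&=(abs(W[...,2]-.058)<.006)&(abs(W[...,0]-.47)<.06)&(hsv[...,1]>50)
q=W[m];print(m.sum(),np.percentile(q,[3,50,97],axis=0))
print(cv2.minAreaRect((q[:,:2]*1000).astype(np.float32)))
E
```

```text
t 4.25 pos [ 0.468 -0.272  0.029] F [-0.732  0.253  0.406] gap 0.0 jaw deg -91.2740300263391
shift cm [-0.233 -0.26   5.399]
259 [[ 0.437 -0.418  0.053]
 [ 0.462 -0.365  0.055]
 [ 0.492 -0.306  0.058]]
((464.95068359375, -350.4065856933594), (62.63549041748047, 147.36956787109375), 2.3324501514434814)
```

>>> {"method": "carry_out", "body": {"targets": [0,0,0.9,0,0,0,0,0.9,0,0,0,0,0.9,0,0,0,0,0.8,0,0,0,0,0.7,0,0,0,0,0.5,0,0,0,0,0,0,0]}}

```text
clock: 5.0
tool_pos: [0.4692, -0.32, 0.0324]
tcp_rot: [0.008, -0.009, -0.707, 0.707]
contact_force: [-0.3, 0.5, 1.1]
finger_gap: 0.003
```

>>> {"method": "carry_out", "body": {"targets": [0,0,0.3,0,0,0,0,0.3,0,0,0,0,0,0,0]}}

```text
clock: 5.3
tool_pos: [0.4689, -0.3256, 0.0319]
tcp_rot: [0.008, -0.008, -0.707, 0.707]
contact_force: [0.1, 1.8, 2.2]
finger_gap: 0.005
```

>>> {"method": "carry_out", "body": {"targets": [0,0,0.2,0,0,0,0,0,0,0]}}

```text
clock: 5.5
tool_pos: [0.4688, -0.3257, 0.0318]
tcp_rot: [-0.008, 0.007, 0.708, -0.706]
contact_force: [0.3, 6.7, 5.8]
finger_gap: 0.009
```

>>> {"method": "carry_out", "body": {"targets": [0,0,0.2,0,0,0,0,0,0,0]}}

```text
clock: 5.7
tool_pos: [0.4688, -0.3257, 0.0318]
tcp_rot: [-0.008, 0.007, 0.709, -0.705]
contact_force: [-0.2, 10.5, 8.5]
finger_gap: 0.003
```

>>> {"method": "carry_out", "body": {"targets": [0,0,0.2,0,0,0,0,0,0,0]}}

```text
clock: 5.9
tool_pos: [0.4688, -0.3257, 0.0318]
tcp_rot: [-0.007, 0.006, 0.71, -0.705]
contact_force: [-0.5, 13.2, 10.7]
finger_gap: 0.001
```

Contact is firm at the predicted home position. I'll back off, rise, and check home while measuring the flip stop and sealer handle.

>>> {"method": "carry_out", "body": {"targets": [0,0,-0.8,0,0,0,0,-1.5,0,0,0,0,-2,0,0,0,-2,0,0,0,0,-4,0,0,0,0,-4,0,0,0,0,-4,0,0,0.5,0,-4,0,0,1]}}

```text
clock: 6.7
tool_pos: [0.469, -0.2885, 0.213]
tcp_rot: [0.009, -0.008, -0.707, 0.707]
contact_force: [0.5, -0.0, 0.2]
finger_gap: 0.161
```

>>> {"method": "carry_out", "body": {"targets": [4.5,-2,0,0,1,4.5,0,0,0,1,4.5,0,0,0,1,4.5,0,0,0,1,0,0,0,0,1]}}

```text
clock: 7.2
tool_pos: [0.2818, -0.2832, 0.2314]
tcp_rot: [-0.013, 0.008, 0.708, -0.706]
contact_force: [0.5, 0.4, 0.4]
finger_gap: 0.619
```

```bash
python3 - <<'E'
from h import *
go(*nest(60,29.5),.2)
p,d,c,W=grab('top');np.savez('pics/top4.npz',p=p,d=d)
cv2.imwrite('pics/top4.png',cv2.resize(p[160:295,345:490,::-1],None,fx=5,fy=4.4,interpolation=cv2.INTER_CUBIC))
sub=W[160:295,345:490];hsv=cv2.cvtColor(p,cv2.COLOR_RGB2HSV)[160:295,345:490]
r=((hsv[...,0]<8)|(hsv[...,0]>172))&(hsv[...,1]>150);rr=r&(sub[...,2]>.084)
print("red top",sub[rr].min(0),sub[rr].max(0),np.median(sub[rr],0))
h=(sub[...,2]>.12)&(sub[...,2]<.26)&(sub[...,0]>.57)&(sub[...,0]<.64);print("handle",h.sum(),sub[h].min(0),sub[h].max(0))
m=(abs(sub[...,2]-.058)<.005)&(hsv[...,1]>50)&(abs(sub[...,0]-.47)<.05);q=sub[m];print(m.sum(),cv2.minAreaRect((q[:,:2]*1000).astype(np.float32)),np.percentile(q,[2,98],axis=0),nest(0,-106),nest(0,12))
E
```

```text
t 7.2 pos [ 0.282 -0.283  0.231] F [0.516 0.384 0.365] gap 0.62 jaw deg -91.7330477758898
shift cm [-24.926   2.939   3.64 ]
red top [ 0.54  -0.34   0.084] [ 0.556 -0.328  0.096] [ 0.549 -0.333  0.092]
handle 920 [ 0.591 -0.301  0.163] [ 0.622 -0.18   0.232]
1571 ((469.3233642578125, -400.9023132324219), (122.41773986816406, 68.59780883789062), 89.28240966796875) [[ 0.437 -0.457  0.054]
 [ 0.502 -0.343  0.061]] [ 0.467 -0.461] [ 0.469 -0.343]
```

View pics/top4.png

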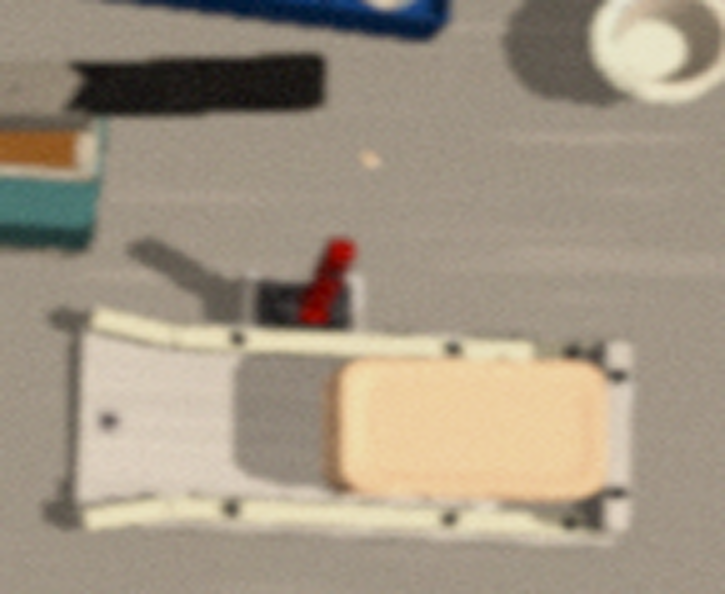

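The view confirms it: the stack lies flat, spanning crop x 335–610, hard against the end stop. The flip stop is at (340,250), and the black sealer handle ends at (325,80). Now I check where the wrist camera sits relative to the tool, before going near the handle.

```bash
python3 - <<'E'
from h import *
s=manip.read_state();c=manip.camera_model('wrist');t=rot(s["tcp_rot"])
go(.534,-.307,.2)
print("cam in tool",t.T@(c["origin"]-s["tool_pos"]),"look",-t.T@rot(c["orientation"])[:,2]);print(s["joint_positions"])
E
```

```text
t 7.25 pos [ 0.286 -0.284  0.232] F [ 1.243 -0.225 -1.174] gap 0.66 jaw deg -91.59050719417858
shift cm [-24.849   3.101   1.597]
cam in tool [-0.074 -0.146 -0.   ] look [ 0.29   0.957 -0.   ]
[ 0.731  0.429 -0.094  2.204  0.083  0.514 -1.025]
```

The wrist camera sits 74 mm to the side of the tool, on its −x side. I'll turn the gripper round so the camera faces away from the handle, then use the outer open finger on the flip stop.

>>> {"method": "carry_out", "body": {"targets": [0,0,0,-8.5,1,0,0,0,-8.5,1,0,0,0,-8.5,1,0,0,0,-8.5,1,0,0,0,-8.5,1,0,0,0,-8.5,1,0,0,0,-8.5,1,0,0,0,-8.5,1]}}

```text
clock: 8.05
tool_pos: [0.2914, -0.2845, 0.2316]
tcp_rot: [-0.391, 0.39, -0.589, 0.59]
contact_force: [0.5, -0.0, -0.1]
finger_gap: 1.001
```

>>> {"method": "carry_out", "body": {"targets": [0,0,0,-8.5,1,0,0,0,-8.5,1,0,0,0,-8.5,1,0,0,0,-8.5,1,0,0,0,-8.5,1,0,0,0,-8.5,1,0,0,0,-8.5,1,0,0,0,0,1]}}

```text
clock: 8.85
tool_pos: [0.291, -0.2843, 0.2315]
tcp_rot: [0.631, -0.63, 0.319, -0.32]
contact_force: [0.4, -0.3, -0.7]
finger_gap: 1.003
```

```bash
python3 -c "
from h import *
go(.46,-.30,.25);print(manip.read_state()['joint_positions'])"
```

```text
t 8.85 pos [ 0.291 -0.284  0.232] F [ 0.399 -0.332 -0.697] gap 1.0 jaw deg 36.21459270926475
shift cm [11.248 -1.819 12.709]
[ 1.18   0.514 -0.775  2.176  0.588  0.667  0.625]
```

>>> {"method": "carry_out", "body": {"targets": [2.8,-0.5,3.2,0,1,2.8,-0.5,3.2,0,1,2.8,-0.4,3.2,0,1,2.8,-0.4,3.1,0,1,0,0,0,-8.5,1,0,0,0,-8.5,1,0,0,0,-8.5,1,0,0,0,-8.5,1]}}

```text
clock: 9.65
tool_pos: [0.4592, -0.2992, 0.2494]
tcp_rot: [0.697, -0.697, 0.121, -0.121]
contact_force: [-0.4, -0.4, -0.8]
finger_gap: 0.998
```

>>> {"method": "carry_out", "body": {"targets": [0,0,0,-8.5,1,0,0,0,-8.5,1,0,0,0,-8.5,1,0,0,0,-8.5,1,0,0,0,-8.5,1,0,0,0,-8.5,1,0,0,0,-4,1,0,0,0,0,1]}}

```text
clock: 10.45
tool_pos: [0.4589, -0.2992, 0.2491]
tcp_rot: [0.675, -0.674, -0.213, 0.213]
contact_force: [0.1, 0.1, -0.5]
finger_gap: 0.997
```

```bash
python3 -c "
from h import *
go(.538,-.302,.25);print(manip.read_state()['joint_positions'])"
```

```text
t 10.45 pos [ 0.459 -0.299  0.249] F [ 0.097  0.128 -0.489] gap 1.0 jaw deg 125.01518135834532
shift cm [ 6.322 -0.09  -4.766]
[ 1.116  0.808 -1.159  1.762  0.815  1.142  1.875]
```

>>> {"method": "carry_out", "body": {"targets": [2.1,0,-1.6,0,1,2.1,0,-1.6,0,1,2.1,0,-1.6,0,1,0,0,0,0,1,0,4,0,0,1,0,4,0,0,1,0,4,0,0,1,0,0,0,0,1]}}

```text
clock: 11.25
tool_pos: [0.5331, -0.3023, 0.1244]
tcp_rot: [0.676, -0.672, -0.21, 0.216]
contact_force: [-1.6, -0.1, -0.2]
finger_gap: 1.006
```

```bash
python3 - <<'E'
from h import *
go(.538,-.302,.073)
p,d,c,W=grab('wrist');cv2.imwrite('pics/w5.png',p[:,:,::-1])
E
```

```text
t 11.25 pos [ 0.533 -0.302  0.124] F [-1.567 -0.128 -0.229] gap 1.01 jaw deg 125.06025433099688
shift cm [ 0.455  5.137 -0.292]
```

View pics/w5.png

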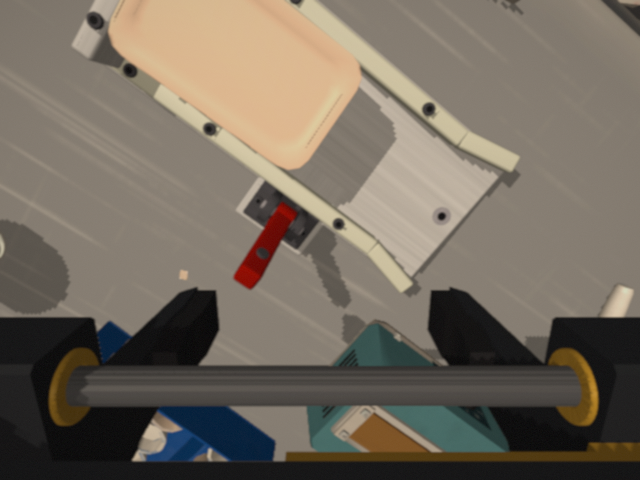

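The view shows the left (outer) finger tip at (208,292), just outside the flip stop's end at (245,280). The stack is home. I'll correct by +5 mm and go down.

>>> {"method": "carry_out", "body": {"targets": [0.4,0,-0.4,0,1,0,1.5,0,0,1,0,1.5,0,0,1,0,1.0,0,0,1,0,1.0,0,0,1,0,0,0,0,1]}}

```text
clock: 11.9
tool_pos: [0.5418, -0.3033, 0.0779]
tcp_rot: [0.675, -0.673, -0.213, 0.215]
contact_force: [-0.9, 0.5, 0.8]
finger_gap: 0.999
```

```bash
python3 - <<'E'
from h import *
x,y,z=manip.read_state()["tool_pos"];go(x-.05,y,z)
p,d,c,W=grab('wrist')
hsv=cv2.cvtColor(p,cv2.COLOR_RGB2HSV);r=((hsv[...,0]<8)|(hsv[...,0]>172))&(hsv[...,1]>150)&(W[...,2]>.02)&(np.abs(W[...,0]-.54)<.05)
q=W[r];print(r.sum(),q[q[:,2]>.08].mean(0) if (q[:,2]>.08).any() else q.max(0))
E
```

```text
t 11.9 pos [ 0.542 -0.303  0.078] F [-0.896  0.522  0.791] gap 1.0 jaw deg 125.20004928055558
shift cm [-4.086  0.014  2.882]
3164 [ 0.548 -0.334  0.09 ]
```

>>> {"method": "carry_out", "body": {"targets": [-0.7,0,0.5,0,1,-0.7,0,0.5,0,1,-0.7,0,0.5,0,1,-0.7,0,0.5,0,1,-0.7,0,0.5,0,1,-0.7,0,0.5,0,1,0,0,0,0,1,0,0,0,0,1]}}

```text
clock: 12.75
tool_pos: [0.4913, -0.3032, 0.0798]
tcp_rot: [-0.674, 0.674, 0.214, -0.214]
contact_force: [0.2, 0.9, -0.8]
finger_gap: 1.002
```

>>> {"method": "carry_out", "body": {"targets": [0,-3,0,0,1,0,-4,0,0,1,0,-4,0,0,1,0,-4,0,0,1,0,0,0,0,1]}}

```text
clock: 13.25
tool_pos: [0.4953, -0.3026, 0.2354]
tcp_rot: [-0.672, 0.676, 0.217, -0.211]
contact_force: [1.1, -0.1, 0.1]
finger_gap: 0.999
```

```bash
python3 - <<'E'
from h import *
go(.31,-.25,.23)
p,d,c,W=grab('wrist');cv2.imwrite('pics/w6.png',p[:,:,::-1])
hsv=cv2.cvtColor(p,cv2.COLOR_RGB2HSV);r=((hsv[...,0]<8)|(hsv[...,0]>172))&(hsv[...,1]>150)&(W[...,2]>.01)&(np.abs(W[...,0]-.5)<.08)
q=W[r];print(r.sum(),np.percentile(q,[2,50,98],axis=0))
E
```

```text
t 13.25 pos [ 0.495 -0.303  0.235] F [ 1.137 -0.055  0.123] gap 1.0 jaw deg 125.21446266464065
shift cm [-12.11    0.335  14.982]
977 [[ 0.468 -0.339  0.034]
 [ 0.503 -0.333  0.036]
 [ 0.537 -0.327  0.039]]
```

View pics/w6.png

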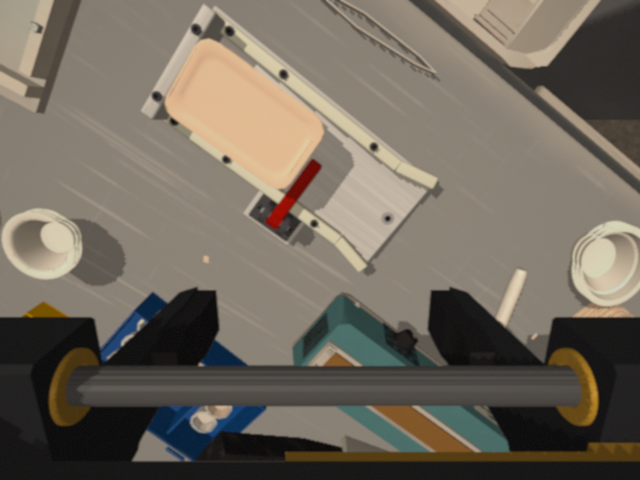

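The view shows the red bar at (270–320, 162–225) lying across the channel just behind the stack's tail. I'll move away, make a last check of the bar's level and hand in.

>>> {"method": "carry_out", "body": {"targets": [-3,0,3.5,0,1,-3,0,3.5,0,1,-3,0,3.5,0,1,0,0,0,0,1,0,0,0,0,1]}}

```text
clock: 13.8
tool_pos: [0.3563, -0.2694, 0.229]
tcp_rot: [0.674, -0.674, -0.213, 0.214]
contact_force: [1.1, -0.2, 1.0]
finger_gap: 1.0
```

```bash
python3 - <<'E'
from h import *
go(.4,-.3,.2)
p,d,c,W=grab('top')
hsv=cv2.cvtColor(p,cv2.COLOR_RGB2HSV);r=((hsv[...,0]<8)|(hsv[...,0]>172))&(hsv[...,1]>150)
r[:205]=0;r[295:]=0;r[:,:345]=0;r[:,485:]=0
q=W[r];q=q[(abs(q[:,0]-.5)<.06)&(q[:,2]<.06)];print(len(q),np.percentile(q,[2,50,98],axis=0),"slope z/x",np.polyfit(q[:,0],q[:,2],1)[0])
m=(abs(W[...,2]-.058)<.005)&(hsv[...,1]>50)&(abs(W[...,0]-.47)<.05)&(W[...,1]<-.3)&(W[...,1]>-.48);print("stack",np.percentile(W[m],[2,98],axis=0))
o=np.load("pics/top0.npz")["p"].astype(int);a=np.abs(p.astype(int)-o).sum(2)
print("left-bench change",(a[70:320,40:345]>90).sum(), "right", (a[70:320,485:]>90).sum())
manip.sign_off()
E
```

```text
t 13.8 pos [ 0.356 -0.269  0.229] F [ 1.075 -0.225  0.986] gap 1.0 jaw deg 125.19295456837975
shift cm [ 1.808  2.892 -5.021]
164 [[ 0.47  -0.342  0.012]
 [ 0.507 -0.333  0.036]
 [ 0.543 -0.328  0.041]] slope z/x -0.013905198147826541
stack [[ 0.443 -0.457  0.054]
 [ 0.502 -0.342  0.061]]
left-bench change 7636 right 442
the job is handed in; nothing more can be done
```

The job is done and handed in at about 13.9 s. I pushed the stack over with the shut fingertips and slid it home. Then I pushed the red flip stop past upright with one open finger, and it fell across the channel behind the stack.

- **Stack home:** it lies flat, with its top about 58 mm above the bench. The push stopped firmly at about 13 N, at the position expected for fully home. In the last camera check the stack spanned world y −0.457 to −0.342 m, against −0.461 to −0.343 m for fully home, which is within camera accuracy.
- **Flip stop:** the top of the bar is about 36 mm above the bench, as it should be when down. It is level, with a slope of about −0.01.
- **Clearance:** the robot finished clear, with the fingertips 23 cm above the bench.
- **Bystanders:** my final before/after picture comparison showed changed pixels (7636 on the left of the bench, 442 on the right). I think this is the arm and its shadow in view, but I did not look into it. I planned every path clear of the bystanders and felt no unexpected contact.

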